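# Bring the filter wheel's locking screw to the top

## Task

On this microscope repair bench, turn the filter wheel (the large thin disc with the round glass windows) on its axle until its small knurled locking screw, now turned away to the side or underneath, points straight up where a screwdriver could reach it from above. Let go and leave the wheel at rest there; leave the ribbed focus knob on the other stand unturned and the loose things around it where they are.

Things in the scene. Friction and masses are not known exactly. Their poses are not given: they have to be found in the camera images.
- filter_stand: White stand fixed to the bench, within 0.4 rad of yaw 0, that carries the filter wheel: base 100 x 110 x 18 mm, post 24 mm wide ending 12 mm above the axle. Origin on the bench straight below the wheel's centre; z up, x along the level axle, 105 mm above the origin. The post is on the -x (robot) side, 26 mm from the wheel's middle plane; +x is open. May swap places with the focus stand.
- filter_wheel (a joint): Filter wheel angle, rad: 0 = screw straight up, growing right-handed about the stand's +x (+1.57: screw towards the stand's -y). Starts at 1.25 to 1.95. No stops or spring; friction 0.06 N m holds it where left. Flat aluminium disc 110 mm across, 12 mm thick, centred over the stand's origin, five flush glass windows, hub 26 mm across, 22 long. Can be pinched at the rim from above and swung in an arc.
- filter_screw (a point): Outer end of the filter wheel's only locking screw, a knurled brass head 14 mm across that sticks out 12 mm from the rim, midway between two windows; 67 mm from the axle. z points outward along the screw, x along the axle.
- focus_stand: A heavy white stand fixed to the bench: same stand as the other (axle 105 mm above its origin, same axes), carrying the focus knob. Bystander.
- focus_screw (a point): Outer end of the screw on the focus knob, 48 mm from its axle. The knob is a ribbed black wheel 72 mm across and 22 mm thick with a smaller grey knob on its front and no windows. It turns as easily as the filter wheel; it must not be turned.
- eyepiece: Loose black eyepiece standing on the bench, 34 mm across, 58 mm tall; origin at the centre of its underside. Bystander.
- objective_tray: Loose open carton tray, 90 x 120 mm, with three steel objectives standing in it, up to 55 mm tall; origin at the centre of its underside. Bystander.
- slide_carton: Loose carton of slides lying on the bench, 80 x 30 mm, 29 mm tall; origin at the centre of its underside. Bystander.
Not all that is in view belongs to the job. What is shaped like the filter_stand but blue or red is not meant.

How it is judged:
At the end, for the whole second after the job is handed in: The filter wheel's locking screw points straight up within 12 degrees and the wheel is at rest (angle between filter_screw's own z axis and vertical below 0.21 rad and velocity of joint filter_wheel between -0.05 and 0.05 rad/s); the robot touches nothing.
It fails at once if the focus knob was turned by more than about 15 degrees (distance of focus_screw from where it was at the start of the episode above 0.012 m).
It fails at once if the eyepiece was moved by more than 25 mm (distance of eyepiece from where it was at the start of the episode above 0.025 m).
It fails at once if the objective tray was moved by more than 25 mm (distance of objective_tray from where it was at the start of the episode above 0.025 m).
It fails at once if the slide carton was moved by more than 25 mm (distance of slide_carton from where it was at the start of the episode above 0.025 m).
It also fails if it takes over 32 s, if anything falls off the work surface, if the arm or the gripper's body presses on something with over 40 N, if the wrist force passes 120 N, or if a joint passes its speed limit or range.

## Robot

A 6-joint arm with a two-finger parallel gripper is mounted at the origin on the work surface. World frame = base frame: x ahead of the robot, y to its left, z up, the work surface at z = 0. Lengths are in m, angles in rad, forces in N, time in s.
With the tool pointing down it reaches from about 0.3 to 0.85 m from the base axis. Payload 5.4 kg.
Tool frame: the origin (TCP) lies midway between the tips of the shut fingers; the grasp point (between the pads) lies 19 mm behind it; z points along the fingers, y is the direction in which the jaws open and shut (so a half turn about z gives the same grasp; the last joint's range is limited). The gripper opens to 85 mm and grips with 20 to 120 N. Pads are 22 mm wide; open, the fingers measure 114 mm over their backs; the gripper's body (76 mm by 85 mm) begins 54 mm behind the grasp point. The pads swing forward as they close: fully open they stand 13 mm farther back than shut.
Start: joints at [-1.439, 0.158, 1.597, -0, 1.386, -0.21], TCP at [0.193, -0.542, 0.231] pointing down, gripper open.
Joint ranges: [-2.91, 2.91], [-0.94, 2.29], [0.18, 2.7], [-1.29, 4.43], [0.17, 2.64], [-3, 3]. Speed limits (rad/s): [2.57, 2.57, 3.14, 3.14, 3.14, 3.14].

## Interface

Orientations are given as a rotation vector (axis times angle).
In Python, from plant import robot, eyes gives the robot as it stands.
- The arm moves only by the tool drive_tool, never from a script. Its argument "commands" is one flat list of numbers, 4 for each row, row after row: the shift along the tool's x, y, z in mm, then the turn about the tool's z in rad. In form: [dx, dy, dz, turn, dx, dy, dz, turn, ...]. A call has 1 to 5 rows; each row shifts and turns the commanded pose from where the row before left it, along the tool's axes as they then stand; what a row does not reach is not made up. A row lasts 1/10 s, in which the tool goes at most 50 mm and 8.59 degrees, less where a joint would pass 70% of its speed; a pose out of reach is approached as far as the arm can. A call with a gripper value outside its range is refused whole. "hand" is the closure, from -1 (fully open) to 1 (shut), so that 0 is half open, set as the call begins (left out, the last holds). The fingers move at their own pace and stop on an object; "force" is the grip in N (left out, the last holds). Time passes only in rows, so rows that do not move let the fingers close. It gives the time, the measured TCP pose, the force and the opening at its end, in the units of the state.
- robot.state(): the state, without advancing time (a new reading comes with each control period).
- eyes.get_image(name): name is "scene" or "top"; returns the picture (420x560x3 uint8, red, green, blue); there is no depth.
- eyes.calibration(name): a dict with "fx", "fy", "cx", "cy" (pixels), "origin" and "attitude" of the camera in the world. Camera axes: x right, y down, z forward; pixel columns grow to the right and rows downward; lengths in m; the calibration is good to about 2 mm. A picture is of the moment at which its call begins. calibration takes no time and is no camera call.
- robot.hand_in(): hands the job in, once; it reports no verdict.
The state is a dict: "time_s": time; "qpos": joint angles; "qd": joint speeds; "effort": joint torques, N m; "position": TCP position; "tcp_rot": TCP orientation; "ft_force": force on the tool from outside, world axes, zero at the start; "torque": the same for the moment, N m; "grip_width": opening from 0.0 (shut) to 1.0 (fully open).
Only numpy, scipy, OpenCV 4.12 (cv2) and the standard library are available. Lean on these libraries where they do the work, as an engineer would, in place of code of your own. Each camera call takes 0.05 s, during which the arm holds its last target. There are 200 camera calls.

## Working session

There is one attempt and no reset: what is moved stays moved. The work goes in short steps, Python scripts to look and compute and a tool call to move; the robot and the scene stay as the last step left them, time stands still between calls to the robot, and variables do not carry over. Pictures are saved under pics/ and viewed, about 8 in all and at most 12, crops included, and the job is handed in when it is done.

Besides the shell and the picture viewer there is one more tool, called as name(argument=value, ...) on one line, values as JSON. drive_tool: Moves the arm, as the interface text tells. Its arguments: {"type":"object","properties":{"commands":{"type":"array"},"hand":{"type":"number"},"force":{"type":"number"}},"required":["commands"]}

```bash
mkdir -p pics
python3 - <<'E'
from plant import robot, eyes
import cv2
for n in("scene","top"):
    cv2.imwrite(f"pics/{n}0.png",eyes.get_image(n)[:,:,::-1]); print(n,eyes.calibration(n))
print(robot.state())
E
```

```text
scene {'fx': 427.59994842774654, 'fy': 427.59994842774654, 'cx': 277.92003931399387, 'cy': 213.2255639137007, 'origin': array([1.25471704, 0.14165657, 0.78435539]), 'attitude': array([-1.61333036, -1.86017666,  0.85476287])}
top {'fx': 397.6220024096422, 'fy': 397.6220024096422, 'cx': 280.0015082834629, 'cy': 209.66056132062903, 'origin': array([0.3779728 , 0.00321129, 1.08385695]), 'attitude': array([-2.15042422,  2.1454161 , -0.15508459])}
{'time_s': 0.1, 'qpos': array([-1.43910863e+00,  1.58994139e-01,  1.59812837e+00,  2.70126663e-05,
        1.38621371e+00, -2.10101224e-01]), 'qd': array([ 0.00155228, -0.00105974, -0.00212084, -0.00167711,  0.00201492,
        0.00033193]), 'effort': array([-3.97082949e-04, -3.96990108e+01, -3.32337606e+01, -3.20658601e-04,
        4.23272970e-03,  3.46669935e-05]), 'position': array([ 0.19263758, -0.54118469,  0.23039976]), 'tcp_rot': array([-3.09411473e+00, -5.33967510e-01, -1.48940134e-04]), 'ft_force': array([-0.95388729,  0.22179566,  0.3289931 ]), 'torque': array([ 0.03759887, -0.00741793, -0.03809354]), 'grip_width': 0.9991470375227047}
```

View pics/scene0.png

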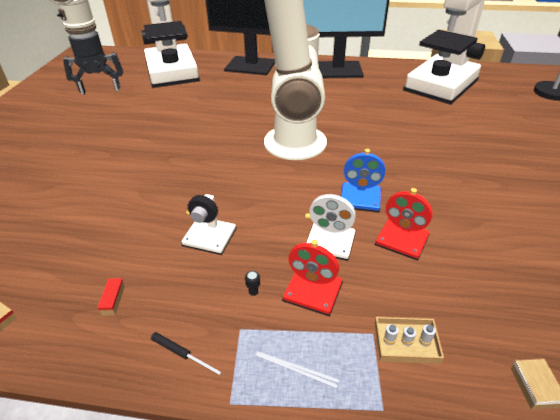

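View pics/top0.png

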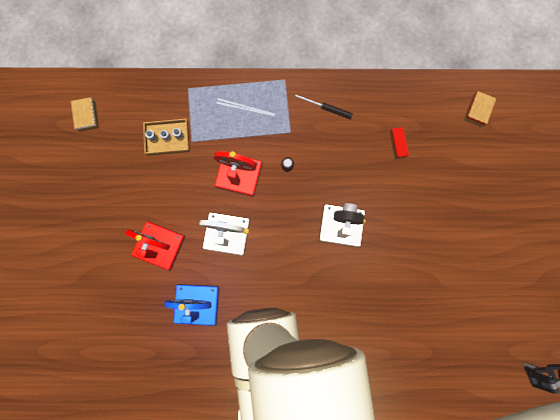

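The white filter stand is at top (226,233), with its screw at (246,231), on the -y side. In the scene view the wheel is at (333,214) and the screw at (308,216). Next I'll take magnified crops of both views.

```bash
cat > h.py <<'E'
import numpy as np, cv2
from scipy.spatial.transform import Rotation as R
from plant import robot, eyes
def ray(n,p):
    c=eyes.calibration(n); d=np.array([(p[0]-c['cx'])/c['fx'],(p[1]-c['cy'])/c['fy'],1])
    return c['origin'], R.from_rotvec(c['attitude']).apply(d)
def plane(n,p,z):
    o,d=ray(n,p); return o+d*(z-o[2])/d[2]
def tri(p,q):
    o,d=ray('scene',p); o2,d2=ray('top',q)
    s=np.linalg.lstsq(np.c_[d,-d2],o2-o,rcond=None)[0]; a=o+d*s[0]; b=o2+d2*s[1]
    return (a+b)/2, np.linalg.norm(a-b)
def crop(n,x,y,w,h,k):
    return cv2.resize(eyes.get_image(n)[y:y+h,x:x+w,::-1],None,fx=k,fy=k,interpolation=cv2.INTER_CUBIC)
E
python3 - <<'E'
from h import *
a=crop('scene',295,180,70,84,6);b=crop('top',190,200,63,84,6)
cv2.imwrite('pics/c1.png',np.hstack([a,b[:,:378]]))
for n,(x,y,w,h) in dict(scene=(298,180,60,84),top=(190,200,75,70)).items():
    im=eyes.get_image(n)[y:y+h,x:x+w]; hsv=cv2.cvtColor(im,cv2.COLOR_RGB2HSV)
    m=cv2.inRange(hsv,(20,130,130),(35,255,255)); ys,xs=np.nonzero(m); print(n,'screw',xs.mean()+x,ys.mean()+y,len(xs))
    m=cv2.inRange(hsv,(0,0,150),(180,60,255)); cs=cv2.findContours(m,0,2)[0]
    for c in cs:
        if cv2.contourArea(c)>60: r=cv2.minAreaRect(c); print(n,cv2.contourArea(c),np.round(cv2.boxPoints(r)+[x,y],1).tolist())
E
```

```text
scene screw 310.125 227.75 16
scene 2226.0 [[305.6, 254.4], [311.3, 191.9], [357.4, 196.1], [351.8, 258.6]]
top screw 246.15384615384616 230.46153846153845 13
top 832.5 [[202.3, 248.6], [205.8, 226.2], [246.5, 232.7], [242.9, 255.1]]
top 507.5 [[198.8, 224.0], [200.9, 210.6], [249.1, 218.2], [247.0, 231.6]]
```

View pics/c1.png

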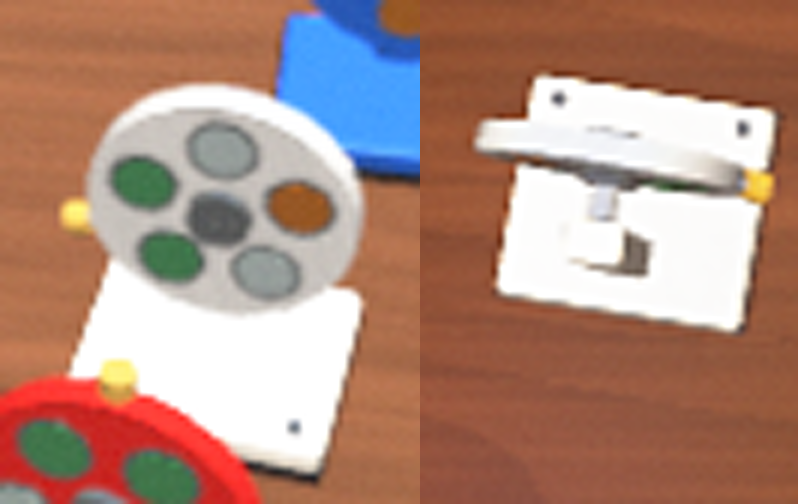

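Run:
```python
from h import *
B=np.array([plane('top',p,.018)[:2] for p in [(209.7,212.8),(249.3,218.3),(243.3,255),(202.8,248.8)]])
print('base',B.round(3).tolist(),B.mean(0))
for i in range(4):
    d=B[(i+1)%4]-B[i]; print(np.linalg.norm(d),np.degrees(np.arctan2(d[1],d[0])))
yaw_a=np.arctan2(*(B[0]-B[3]+B[1]-B[2])[::-1]); print('yaw',yaw_a)
print('hub',plane('scene',(331.5,216.3),.105)); 
s,e=tri((307.5,215.7),(246.7,230.8)); print('screw',s,e)
# rim strip ends/ top mid
for p in [(269.6-0,0)]: pass
print('rim left end z105',plane('top',(190+57/6,200+135/6),.105),'rim top mid z160',plane('top',(190+190/6,200+137/6),.160))
print('red front rim z.16',plane('top',(217,155),.12),plane('top',(235,156),.16),plane('top',(255,165),.12),'redL',plane('top',(128,232),.12),plane('top',(168,245),.12),'blue',plane('top',(188,304),.16),plane('top',(210,302),.12))
```

```text
base [[0.522, 0.192], [0.507, 0.085], [0.409, 0.099], [0.425, 0.208]] [0.46597258 0.14603932]
0.10828386911362932 -97.81406677743902
0.0995944041317993 171.5229890330127
0.1095614144386715 81.4936827991411
0.09829388451357467 -9.225933741441022
yaw -0.1544443838330136
hub [0.48572871 0.14656575 0.105     ]
screw [0.46759494 0.08703456 0.08383763] 0.0023090044526101984
rim left end z105 [0.48615673 0.20122638 0.105     ] rim top mid z160 [0.47941893 0.1383167  0.16      ]
red front rim z.16 [0.65413854 0.15975614 0.12      ] [0.64032526 0.11012771 0.16      ] [0.62873809 0.06456325 0.12      ] redL [0.46089033 0.37101995 0.12      ] [0.42963112 0.27260942 0.12      ] blue [0.29405449 0.21041578 0.16      ] [0.29515899 0.16744404 0.12      ]
```

drive_tool(commands=[0,0,-30,-0.134,0,0,0,-0.134,0,0,0,-0.134,0,0,0,-0.134,0,0,0,-0.134], hand=0.2, force=50)

```text
time_s: 0.8
position: [0.1927, -0.5417, 0.2612]
tcp_rot: [-2.744, -1.53, -0.0]
ft_force: [-0.9, 1.0, -0.2]
grip_width: 0.396
```

drive_tool(commands=[0,0,0,-0.135,0,0,0,-0.135,0,0,0,-0.135,45,0,0,0,45,10,0,0])

```text
time_s: 1.3
position: [0.2157, -0.4536, 0.2604]
tcp_rot: [-2.387, -2.04, -0.001]
ft_force: [0.3, 0.0, 0.7]
grip_width: 0.399
```

drive_tool(commands=[45,12,0,0,45,12,0,0,45,12,0,0,45,12,0,0,45,12,0,0])

```text
time_s: 1.8
position: [0.3105, -0.2395, 0.2614]
tcp_rot: [2.386, 2.043, 0.0]
ft_force: [1.4, -0.0, -0.3]
grip_width: 0.399
```

```bash
cat >> h.py <<'E'
C=np.array([.475,.148]); yaw=-.154
a=np.array([np.cos(yaw),np.sin(yaw)]); l=np.array([-a[1],a[0]])
def ang(p):  # wheel angle from scene pixel of screw centre, mid plane
    o,d=ray('scene',p); n=np.r_[a,0]; c=np.r_[C,.105]
    q=o+d*((c-o)@n)/(d@n)-c; y=q[:2]@l; return np.arctan2(-y,q[2]),np.hypot(y,q[2])
def rel():
    s=robot.state(); p=s['position']; M=R.from_rotvec(s['tcp_rot']).as_matrix(); ty=M[:,1]
    print('t',s['time_s'],'lat,axle,z mm',(np.r_[(p[:2]-C)@l,(p[:2]-C)@a,p[2]]*1e3).round(1),'tool y ang',np.arctan2(ty[1],ty[0]).round(3),'F',s['ft_force'].round(1),'grip',round(s['grip_width'],3),'q',s['qpos'].round(2))
E
python3 - <<'E'
from h import *
rel(); print('screw ang',ang((307.5,215.7)))
E
```

```text
t 1.8 lat,axle,z mm [-408.1 -103.1  261.4] tool y ang -0.155 F [ 1.4 -0.  -0.3] grip 0.399 q [-0.97 -0.37  2.03  0.    1.49 -0.81]
screw ang (np.float64(1.9279888841629034), np.float64(0.06474701174658179))
```

drive_tool(commands=[48,13,0,0,48,13,0,0,48,13,0,0,48,13,0,0,48,13,0,0])

```text
time_s: 2.3
position: [0.4117, -0.0119, 0.2617]
tcp_rot: [2.385, 2.043, 0.001]
ft_force: [0.1, -1.3, 0.1]
grip_width: 0.405
```

drive_tool(commands=[48,13,0,0,48,13,0,0,48,12,0,0,0,0,-5,0,0,0,0,0])

```text
time_s: 2.8
position: [0.4711, 0.1233, 0.2666]
tcp_rot: [2.383, 2.047, -0.0]
ft_force: [0.3, -0.1, 0.0]
grip_width: 0.399
```

Run:
```python
from h import *
rel()
cv2.imwrite('pics/c2.png',np.hstack([crop('scene',270,140,100,125,4),crop('top',175,190,95,125,4)])); rel()
```

```text
t 2.8 lat,axle,z mm [-2.500e+01 -1.000e-01  2.666e+02] tool y ang -0.151 F [ 0.3 -0.1  0. ] grip 0.399 q [ 0.01 -0.1   1.79 -0.    1.45  0.16]
t 2.9 lat,axle,z mm [-2.670e+01 -2.000e-01  2.664e+02] tool y ang -0.155 F [-0.4 -1.   0.8] grip 0.399 q [ 0.   -0.1   1.79 -0.    1.45  0.16]
```

View pics/c2.png

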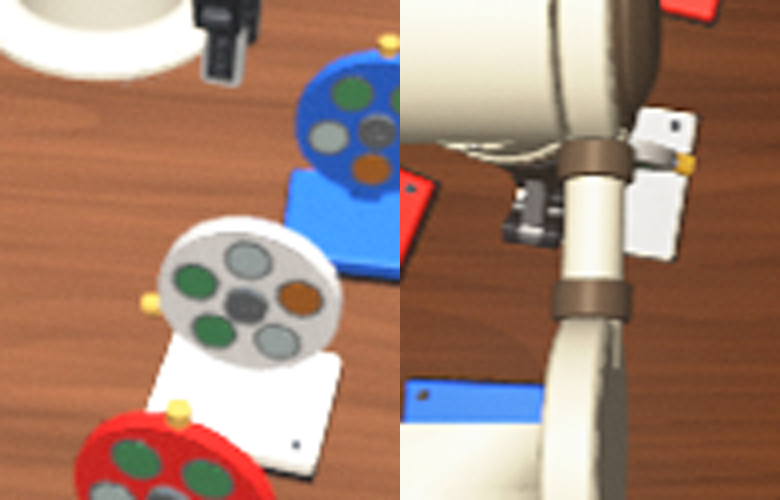

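drive_tool(commands=[2,0,35,0,0,0,35,0,0,0,30,0,0,0,20,0,0,0,18,0])

```text
time_s: 3.4
position: [0.4704, 0.1227, 0.127]
tcp_rot: [-2.388, -2.04, 0.002]
ft_force: [-0.3, -0.2, -0.8]
grip_width: 0.4
```

drive_tool(commands=[0,0,0,0,0,0,0,0,0,0,0,0], hand=1, force=40)

```text
time_s: 3.7
position: [0.4731, 0.1232, 0.1283]
tcp_rot: [2.385, 2.039, 0.006]
ft_force: [11.8, 0.6, -17.2]
grip_width: 0.131
```

Run:
```python
from h import *
rel()
cv2.imwrite('pics/c3.png',crop('scene',270,140,100,125,4))
```

```text
t 3.7 lat,axle,z mm [-24.8   1.9 128.3] tool y ang -0.156 F [ 11.8   0.6 -17.2] grip 0.131 q [ 0.01  0.04  1.94 -0.    1.16  0.16]
```

View pics/c3.png

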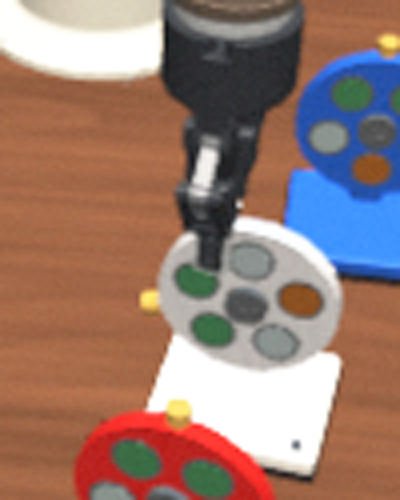

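drive_tool(commands=[4.6,1,-2.4,0,4.9,1,-1.9,0,5,0,-1.3,0,5.1,0,-0.8,0,5.2,0,-0.3,0])

```text
time_s: 4.25
position: [0.4765, 0.145, 0.1349]
tcp_rot: [2.384, 2.04, -0.008]
ft_force: [0.0, -11.8, -6.6]
grip_width: 0.133
```

drive_tool(commands=[5.2,0,0.3,0,5.1,0,0.8,0,5,0,1.3,0,4.9,0,1.9,0,4.6,0,2.4,0])

```text
time_s: 4.75
position: [0.4805, 0.1699, 0.1296]
tcp_rot: [2.384, 2.041, -0.008]
ft_force: [-5.4, -10.1, 3.5]
grip_width: 0.129
```

Run:
```python
from h import *
rel()
cv2.imwrite('pics/c4.png',crop('scene',270,140,100,125,4))
```

```text
t 4.75 lat,axle,z mm [ 22.5   2.  129.6] tool y ang -0.155 F [ -5.4 -10.1   3.5] grip 0.129 q [ 0.11  0.1   1.88 -0.01  1.17  0.26]
```

View pics/c4.png

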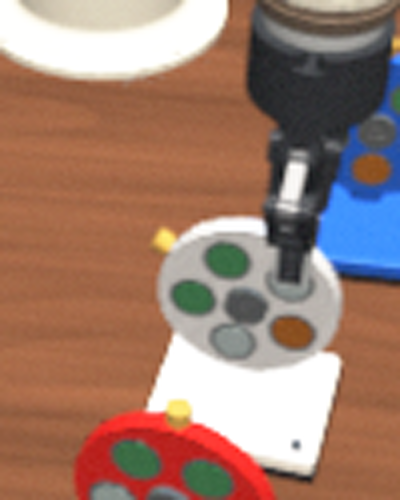

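drive_tool(commands=[0,0,0,0,0,0,0,0,0,0,0,0], hand=0.2)

```text
time_s: 5.1
position: [0.4814, 0.173, 0.1293]
tcp_rot: [2.386, 2.042, 0.003]
ft_force: [-0.0, -0.1, 0.1]
grip_width: 0.404
```

drive_tool(commands=[0,0,-40,0,-16,0,-10,0,-16,0,0,0,0,0,0,0])

```text
time_s: 5.5
position: [0.4763, 0.1405, 0.1793]
tcp_rot: [2.387, 2.041, 0.002]
ft_force: [0.4, 0.3, -0.4]
grip_width: 0.4
```

Run:
```python
from h import *
rel()
im=eyes.get_image('scene')[180:225,300:350]; hsv=cv2.cvtColor(im,cv2.COLOR_RGB2HSV)
ys,xs=np.nonzero(cv2.inRange(hsv,(20,110,130),(35,255,255))); p=(xs.mean()+300,ys.mean()+180)
print(len(xs),p,ang(p),ang((311,200)))
```

```text
t 5.5 lat,axle,z mm [ -7.2   2.5 179.3] tool y ang -0.156 F [ 0.4  0.3 -0.4] grip 0.4 q [ 0.04 -0.    1.87 -0.    1.27  0.2 ]
18 (np.float64(310.94444444444446), np.float64(199.11111111111111)) (np.float64(1.0378923219556788), np.float64(0.06271002880690511)) (np.float64(1.0737294824368395), np.float64(0.061178670845121096))
```

drive_tool(commands=[-7,0,20,0,0,0,15,0,0,0,10,0,0,0,0,0])

```text
time_s: 5.95
position: [0.4735, 0.1351, 0.1316]
tcp_rot: [-2.383, -2.043, 0.004]
ft_force: [0.3, 0.2, -0.5]
grip_width: 0.399
```

drive_tool(commands=[0,0,0,0,0,0,0,0,0,0,0,0], hand=1)

```text
time_s: 6.25
position: [0.475, 0.1349, 0.1341]
tcp_rot: [2.386, 2.044, 0.001]
ft_force: [-2.8, 1.0, 1.6]
grip_width: 0.131
```

drive_tool(commands=[5.1,0,-1.2,0,5.2,0,-0.7,0,5.3,0,-0.1,0,5.2,0,0.4,0,5.2,0,1,0])

```text
time_s: 6.75
position: [0.4786, 0.1578, 0.1339]
tcp_rot: [2.382, 2.042, -0.008]
ft_force: [-2.7, -11.4, 1.2]
grip_width: 0.13
```

drive_tool(commands=[5,0,1.5,0,4.8,0,2,0,4.6,0,2.5,0,4.3,0,3,0,4,0,3.5,0])

```text
time_s: 7.25
position: [0.4822, 0.181, 0.1222]
tcp_rot: [2.383, 2.043, -0.006]
ft_force: [-4.7, -6.6, 7.3]
grip_width: 0.129
```

Run:
```python
from h import *
rel()
cv2.imwrite('pics/c5.png',crop('scene',270,140,100,125,4))
```

```text
t 7.25 lat,axle,z mm [ 33.7   2.1 122.2] tool y ang -0.153 F [-4.7 -6.6  7.3] grip 0.129 q [ 0.13  0.12  1.87 -0.    1.16  0.28]
```

View pics/c5.png

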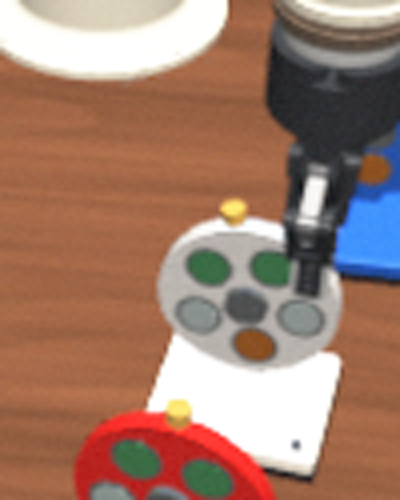

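Run:
```python
from h import *
def P(u,v,off):
    o,d=ray('scene',(u/4+270-.4,v/4+140-.4)); n=np.r_[a,0]; c=np.r_[C+a*off,.105]
    q=o+d*((c-o)@n)/(d@n)-c; return np.array([q[:2]@l,q[2]])
print('screw',P(234,210,0),'hub',P(246,306,.011))
W=np.array([P(*p,.006) for p in [(253,344),(209,267),(271,268),(300,318),(198,315)]]); c=W.mean(0); print('centre',c)
th=np.arctan2(-(W-c)[:,0],(W-c)[:,1]); k=(th-np.pi/5+np.pi)%(2*np.pi/5); print('screw from windows mod72', ((th+np.pi/5+np.pi/5)%(2*np.pi/5)-np.pi/5))
s=P(234,210,0)-c; print('screw ang',np.arctan2(-s[0],s[1]),np.hypot(*s))
im=eyes.get_image('scene')[180:225,300:350]; hsv=cv2.cvtColor(im,cv2.COLOR_RGB2HSV)
ys,xs=np.nonzero(cv2.inRange(hsv,(20,110,130),(35,255,255))); print(xs.mean()+300,ys.mean()+180,len(xs))
```

```text
screw [-0.01440062  0.06200156] hub [-0.00074016  0.00054609]
centre [-0.00168962 -0.00140895]
screw from windows mod72 [0.20341558 0.18811405 0.2308645  0.19895174 0.22581347]
screw ang 0.19783375420609367 0.06467195335016161
328.5 191.7 20
```

drive_tool(commands=[2.6,0,2.4,0,2.3,0,2.6,0,2.2,0,2.8,0,0,0,0,0])

```text
time_s: 7.75
position: [0.4834, 0.1886, 0.1142]
tcp_rot: [2.383, 2.043, -0.004]
ft_force: [-3.1, -4.6, 4.2]
grip_width: 0.132
```

drive_tool(commands=[0,0,0,0,0,0,0,0,0,0,0,0], hand=0.2)

```text
time_s: 8.05
position: [0.4837, 0.1899, 0.1138]
tcp_rot: [2.386, 2.044, 0.001]
ft_force: [1.5, -0.2, -0.6]
grip_width: 0.403
```

drive_tool(commands=[0,0,-30,0,0,0,-40,0,0,0,-40,0,0,0,0,0])

```text
time_s: 8.45
position: [0.4872, 0.1905, 0.2305]
tcp_rot: [2.38, 2.04, 0.017]
ft_force: [0.9, 0.5, 0.9]
grip_width: 0.401
```

Run:
```python
from h import *
rel()
cv2.imwrite('pics/c6.png',crop('scene',270,140,100,125,4))
```

```text
t 8.45 lat,axle,z mm [ 43.9   5.5 230.5] tool y ang -0.154 F [0.9 0.5 0.9] grip 0.401 q [0.14 0.01 1.75 0.   1.36 0.3 ]
```

View pics/c6.png

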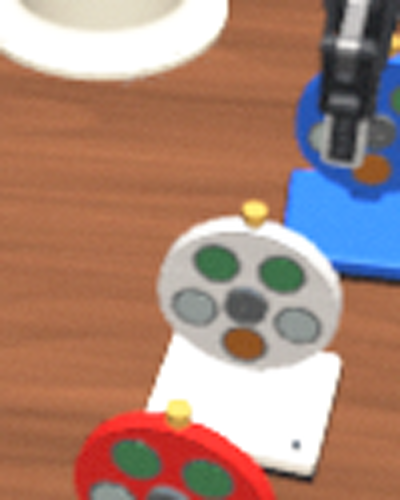

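Run:
```python
from h import *
def P(u,v,off):
    o,d=ray('scene',(u/4+270-.4,v/4+140-.4)); n=np.r_[a,0]; c=np.r_[C+a*off,.105]
    q=o+d*((c-o)@n)/(d@n)-c; return np.array([q[:2]@l,q[2]])
W=np.array([P(*p,.006) for p in [(244,344),(217,263),(282,274),(297,325),(194,306)]]); c=W.mean(0)
th=np.arctan2(-(W-c)[:,0],(W-c)[:,1]); print(((th+2*np.pi/5)%(2*np.pi/5)-0+np.pi/5)%(2*np.pi/5)-0, ((th+2*np.pi/5)%(2*np.pi/5)-np.pi/5), c)
s=P(255,212,0); print('screw',s,np.arctan2(-s[0],s[1]))
```

```text
[0.02240214 0.00806081 0.0169223  0.00919304 0.0070795 ] [0.02240214 0.00806081 0.0169223  0.00919304 0.0070795 ] [-0.00133421 -0.00132237]
screw [-0.00217027  0.063266  ] 0.03429052203583775
```

```bash
python3 -c "
from plant import robot; print(robot.hand_in())"
```

```text
the job is handed in; nothing more can be done
None
```

I turned the filter wheel until its locking screw points straight up, let go, and handed the job in at about 8.5 s of the 32 s allowed. The hand-in reports no verdict.

- **How:** I pinched the rim of the white stand's wheel from above and turned it in two arcs of about 1 rad each. A further 0.2 rad correction followed in the same grip as the second arc. I then released it and raised the gripper clear.
- **Screw angle:** the last picture put it 0.01–0.02 rad from vertical by the windows and 0.034 rad by the screw head. The limit is 0.21 rad. The two readings differ by about 1°.
- **Contact:** after release the measured force was about 1 N, the same as sensor noise, with the tool tip about 60 mm above the screw.
- **Not checked:** I did not measure whether the wheel was at rest after release, only that one picture showed the screw upright. I also did not re-measure the focus knob or the loose items. The arm crossed above the focus knob's side of the bench with the tool at 0.26 m and showed no contact force.

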